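Sweep the stray amplifier feet into the catch frame

ROBOT

A 6-joint arm with a two-finger parallel gripper is mounted at the origin on the work surface. World frame = base frame: x ahead of the robot, y to its left, z up, the work surface at z = 0. Lengths are in mm, angles in rad, forces in N, time in s.
With the tool pointing down it reaches from about 250 to 775 mm from the base axis. Payload 4 kg.
Tool frame: the origin (TCP) lies at the very end of the fingers, on their centre line; the grasp point (between the pads) lies 19 mm behind it; z points along the fingers, y is the direction in which the jaws open and shut (so a half turn about z gives the same grasp; the last joint's range is limited). The gripper opens to 94 mm and grips with 3 to 60 N. Pads are 16 mm wide; open, the fingers measure 119 mm over their backs; the gripper's body (75 mm by 177 mm) begins 78 mm behind the grasp point.
Start: joints at [1.216, 0.087, 1.371, -0, 1.684, -0.103], TCP at [137.04, 532.673, 205.506] pointing down, gripper open.
Joint ranges: [-3.1, 3.1], [-0.76, 2.03], [0.27, 2.55], [-1.08, 4.22], [0.17, 2.65], [-2.57, 2.57]. Speed limits (rad/s): [2.79, 2.79, 3.14, 3.14, 3.14, 3.14].

INTERFACE

Orientations are given as [roll, pitch, yaw] about the fixed x, y, z axes, in that order (R = Rz(yaw) Ry(pitch) Rx(roll)).
In Python, from workcell import bot gives the robot as it stands. The module is installed in compiled form; this text tells all that it offers. Calls block until the motion is done:
- bot.move_pose(position, orientation): joint-space move of the TCP to a pose.
- bot.move_linear(position, attitude=None, v=150, max_force=None): straight line of the TCP; attitude=None keeps the orientation; v is the mean speed in mm/s. With max_force (N) it stops when the force on the tool has changed by that much, and returns True; else False.
- bot.move_joints(angles): joint-space move.
- bot.open() and bot.grab(squeeze=None): open the fingers fully, or close them until they stop; squeeze is the grip in N (None keeps the last).
- bot.sleep(seconds).
- bot.solve_ik(position, orientation): joint angles nearest the present ones, or None.
- bot.sense(): the state.
- bot.camera(name): name is "scene" or "top" or "wrist"; returns a dict with "pixels" (384x512x3 uint8, blue, green, red), "camera_matrix" (3x3 intrinsics, pixels), "R" (3x3) and "t" (3): a world point X has camera coordinates R X + t; the wrist camera has in their place "hand_eye" (4x4, takes a point from camera to tool coordinates, whose origin is the TCP and whose axes are the flange's). Camera axes: x right, y down, z forward; pixel columns grow to the right and rows downward; lengths in mm; the calibration is good to about 2 mm. A picture is of the moment at which its call begins: read the wrist's pose just before it. There is no depth.
A pose or a line that the arm cannot do raises bot.IKError and nothing moves.
- bot.sign_off(): hands the job in, once; it reports no verdict.
The state is a dict: "clock": time; "qpos": joint angles; "joint_vel": joint speeds; "tau": joint torques, N m; "position": TCP position; "orientation": TCP orientation; "force": force on the tool from outside, world axes, zero at the start; "ft_torque": the same for the moment, N m; "finger_gap": finger opening in mm.
Only numpy, scipy, OpenCV 4.12 (cv2) and the standard library are available. Lean on these libraries where they do the work, as an engineer would, in place of code of your own. Each camera call takes 0.05 s, during which the arm holds its last target. There are 200 camera calls.

TASK

Three round, flat aluminium amplifier feet lie loose on the blue bench mat: with closed fingers, sweep all three across the mat and in through the open side of the low steel catch frame, so that each lies flat and wholly inside it. Only push them, at a steady pace: do not pick up, tip over or flick them, and leave everything else on the bench standing where it is.

Things in the scene. Friction and masses are not known exactly. Their poses are not given: they have to be found in the camera images.
- frame: Fixed steel catch frame: three low walls, 22 mm high, 4 mm thick, no floor of its own (the mat runs through, no step or lip). Inside 180 mm wide (own x: side walls at -90 and +90 mm) and 100 mm deep (own y: back wall at +50 mm, open mouth at -50 mm, facing roughly world -y, turned up to 0.3 rad). Origin on the mat at the centre of the inside; a small flat tab lies outside each side wall.
- mouth (a point): Middle of the catch frame's 180 mm wide open side, on the mat; axes as the frame's, +y leading into it. The top of the blue mat, on which all the work lies, is at z = 0.002 m.
- foot1: Loose round amplifier foot of plain turned aluminium, a flat disc 30 mm in diameter and 14 mm high, about 30 g, with a thin dark rubber inset on its upper face; it lies flat on the mat and slides when pushed at its rim. Origin at the centre of its underside, z up. One of three identical feet.
- foot2: Loose round amplifier foot of plain turned aluminium, a flat disc 30 mm in diameter and 14 mm high, about 30 g, with a thin dark rubber inset on its upper face; it lies flat on the mat and slides when pushed at its rim. Origin at the centre of its underside, z up. One of three identical feet.
- foot3: Loose round amplifier foot of plain turned aluminium, a flat disc 30 mm in diameter and 14 mm high, about 30 g, with a thin dark rubber inset on its upper face; it lies flat on the mat and slides when pushed at its rim. Origin at the centre of its underside, z up. One of three identical feet.
- capacitor: Loose black capacitor, an upright cylinder 25 mm in diameter and 40 mm high, among the feet or behind them. Leave it alone. Origin at the centre of its underside, z up.
- pillar: Loose aluminium six-sided pillar standing on end, 25 mm across its corners and 36 mm high: the same metal as the feet, but tall and narrow, not a foot. Leave it alone. Origin at the centre of its underside, z up.
- transformer: Loose small transformer, dark core with a yellow winding, 34 x 36 mm and 32 mm high. Leave it alone. Origin at the centre of its underside, z up.
- spool: Loose spool of solder standing on its flange, 52 mm in diameter and 38 mm high, at the far edge of the mat. Leave it alone. Origin at the centre of its underside, z up.
- tape: Loose roll of white tape lying flat, 60 mm outside and 38 mm inside diameter, 18 mm high, behind the catch frame, near the left edge of the mat. Leave it alone. Origin at the centre of its underside, z up.
- jar: Loose small amber jar, 40 mm in diameter and 45 mm high, at the far edge of the mat. Leave it alone. Origin at the centre of its underside, z up.
- driver: Loose screwdriver lying roughly along world x (its own x, handle towards the robot) near the mat's right edge, 200 mm long and 26 mm thick. Leave it alone. Origin beneath it, near its middle.

How it is judged (in metres and radians):
At the end, for the whole second after the job is handed in: All three feet lie flat (within 0.1 rad) on the mat, at rest, inside the catch frame with their whole disc past the mouth line (2 mm allowed: centre at least 13 mm inside it); the seven other loose things stand within 15 mm of where they started and upright (x of foot1 in the frame of frame between -0.09 and 0.09 m and y of foot1 in the frame of frame between -0.037 and 0.05 m and height (world z) of each of foot1, foot2, foot3 below 0.006 m and angle between each of foot1, foot2, foot3's own z axis and vertical below 0.1 rad and linear speed of each of foot1, foot2, foot3 below 0.02 m/s and x of foot2 in the frame of frame between -0.09 and 0.09 m and y of foot2 in the frame of frame between -0.037 and 0.05 m and x of foot3 in the frame of frame between -0.09 and 0.09 m and y of foot3 in the frame of frame between -0.037 and 0.05 m and distance of each of capacitor, pillar, transformer, spool, tape, jar, driver from where it was at the start of the episode below 0.015 m and angle between each of capacitor, pillar, transformer, spool, tape, jar's own z axis and vertical below 0.3 rad); the robot touches nothing.
It fails at once if a foot is lifted off the mat or tipped over (underside centre more than 12 mm above the mat, or tilted more than 0.6 rad) (height (world z) of any of foot1, foot2, foot3 above 0.014 m or angle between any of foot1, foot2, foot3's own z axis and vertical above 0.6 rad).
It fails at once if a foot is flicked (faster than 0.7 m/s) (linear speed of any of foot1, foot2, foot3 above 0.7 m/s).
It fails at once if one of the other things on the bench is shifted by more than 15 mm or knocked over (distance of any of capacitor, pillar, transformer, spool, tape, jar, driver from where it was at the start of the episode above 0.015 m or angle between any of capacitor, pillar, transformer, spool, tape, jar's own z axis and vertical above 0.5 rad).
It also fails if it takes over 61 s, if anything falls off the work surface, if the arm or the gripper's body presses on something with over 40 N, if the wrist force passes 120 N, or if a joint passes its speed limit or range.

## Working session

There is one attempt and no reset: what is moved stays moved. The work goes in short steps, each a Python script; the robot and the scene stay as the last script left them, time stands still between calls to the robot, and variables do not carry over. Pictures are saved under pics/ and viewed, about 8 in all and at most 12, crops included, and the job is handed in when it is done.

```bash
mkdir -p pics
python3 - <<'E'
from workcell import bot
import cv2
for n in ("top","scene"):
    c=bot.camera(n); cv2.imwrite(f"pics/{n}0.png",cv2.resize(c["pixels"],None,fx=1.5,fy=1.5,interpolation=cv2.INTER_CUBIC))
    print(n,c["camera_matrix"].tolist(),c["R"].tolist(),c["t"].tolist())
s=bot.sense();print(s["clock"],s["orientation"],s["finger_gap"])
E
```

```text
top [[470.64089583238894, 0.0, 248.47399063368297], [0.0, 470.64089583238894, 194.80970528592536], [0.0, 0.0, 1.0]] [[0.026381042034335004, -0.9995012271409718, 0.017359077304826272], [-0.9847650725547471, -0.028969963649478177, -0.17145988767753226], [0.17187725997765588, -0.012571322517547388, -0.9850381562928076]] [-34.5037282975703, 605.914796232466, 1440.465909921506]
scene [[371.13486759207393, 0.0, 252.94459691383668], [0.0, 371.13486759207393, 189.74830871764806], [0.0, 0.0, 1.0]] [[0.7092253811442185, 0.7049002618612532, 0.010722852641635245], [0.5782842416906421, -0.5729983118472483, -0.5807411389186087], [-0.4032204044354859, 0.4180772123043065, -0.8140176595128286]] [-424.18999273738655, -299.4963706336264, 1284.3604548650949]
0.1 [-3.13966378e+00 -1.58314823e-04  2.88981352e+00] 94.07776047818376
```

View pics/top0.png

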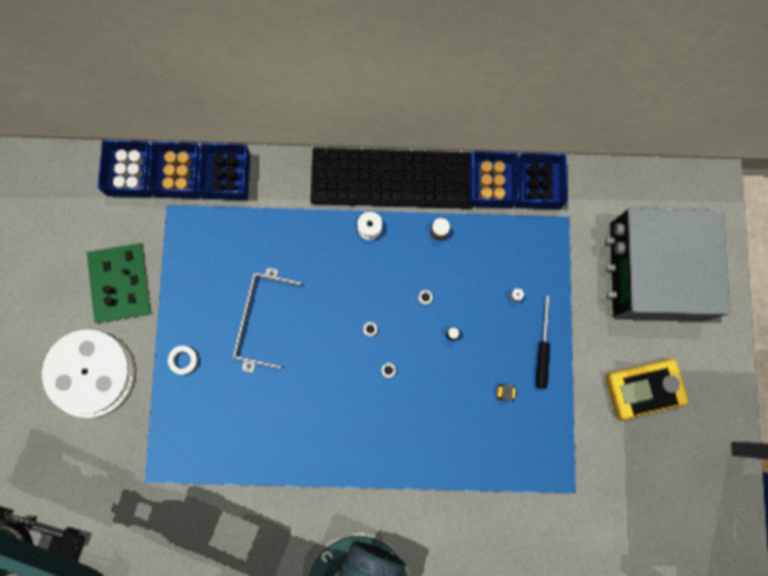

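The top view shows the feet at about (425,297), (370,329) and (389,371). The frame is at left with its mouth facing right, and something tall stands at (453,333). I'll enlarge for precise pixels.

Run:
```python
from workcell import bot
import cv2
c=bot.camera("top"); im=c["pixels"][165:275,145:375]
cv2.imwrite("pics/crop.png",cv2.resize(im,None,fx=3.4,fy=3.4,interpolation=cv2.INTER_CUBIC))
```

```text
(no output)
```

View pics/crop.png

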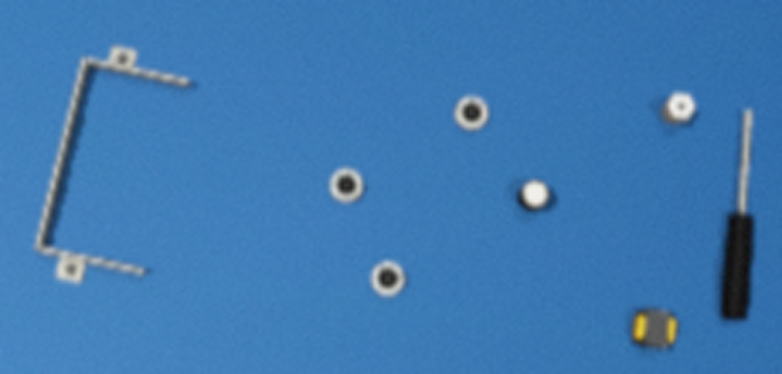

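The crop shows feet at (471,113), (346,184) and (388,278), the capacitor top at (535,194), and the pillar at (681,106). Frame corners are (86,62) and (40,247), with wall ends at (190,82) and (145,271).

```bash
cat > h.py <<'E'
import numpy as np
from workcell import bot
def px2w(c,p,z):
    d=c["R"].T@np.linalg.inv(c["camera_matrix"])@np.array([*p,1.]); o=-c["R"].T@c["t"]
    return (o+d*(z-o[2])/d[2])[:2]
def crop2w(c,p,z,s=3.4,off=(145,165)):
    return px2w(c,[(p[0]+.5)/s-.5+off[0],(p[1]+.5)/s-.5+off[1]],z)
E
python3 - <<'E'
from h import *
c=bot.camera("top")
for n,p,z in [("A",(471,113),16),("B",(346,184),16),("C",(388,278),16),("cap",(535,194),42),("pil",(681,106),38),("tr",(655,328),34),
  ("cornR",(86,62),24),("cornL",(40,247),24),("endR",(190,82),24),("endL",(145,271),24)]: print(n,crop2w(c,p,z).round(1))
for p in [(471,113)]: print(crop2w(c,(p[0]+16,p[1]),16)-crop2w(c,(p[0]-16,p[1]),16))
E
```

```text
A [ 606.2 -131.2]
B [534.5 -13.5]
C [446.9 -55.3]
cap [ 527.  -189.7]
pil [ 615.  -327.9]
tr [ 406.4 -302.8]
cornR [643.4 237.4]
cornL [466.2 270.5]
endR [626.9 137.7]
endL [446.6 171.7]
[  0.89776376 -30.63892176]
```

```bash
cat >> h.py <<'E'
M=np.array([536.7,154.7]); Y=np.array([.179,.984]); X=np.array([.984,-.179])
def f2w(x,y): return M+x*X+y*Y
def w2f(p): return np.array([(p-M)@X,(p-M)@Y]).round(1)
def push(p,goal,v=80):
    """push foot at world xy p in a straight line to mouth-frame goal"""
    q=f2w(*goal); d=(q-p)/np.linalg.norm(q-p); o=[np.pi,0,np.arctan2(d[1],d[0])]
    s=p-d*42; e=q-d*23; b=e-d*10
    assert bot.solve_ik([*e,5],o) is not None
    bot.move_pose([*s,90],o); bot.move_linear([*s,5],v=100)
    bot.move_linear([*e,5],v=v); print("force",bot.sense()["force"].round(1))
    bot.move_linear([*b,5],v=60); bot.move_linear([*b,90],v=150)
    print("t",bot.sense()["clock"])
E
python3 - <<'E'
from h import *
import cv2
bot.grab(10); print(bot.sense()["finger_gap"])
push(np.array([534.5,-13.5]),(3,50))
c=bot.camera("top"); im=c["pixels"][165:275,145:375]
cv2.imwrite("pics/crop2.png",cv2.resize(im,None,fx=3.4,fy=3.4,interpolation=cv2.INTER_CUBIC))
E
```

```text
0.5493969424780707
force [ 0.2 -0.2  0.3]
t 9.2917
```

View pics/crop2.png

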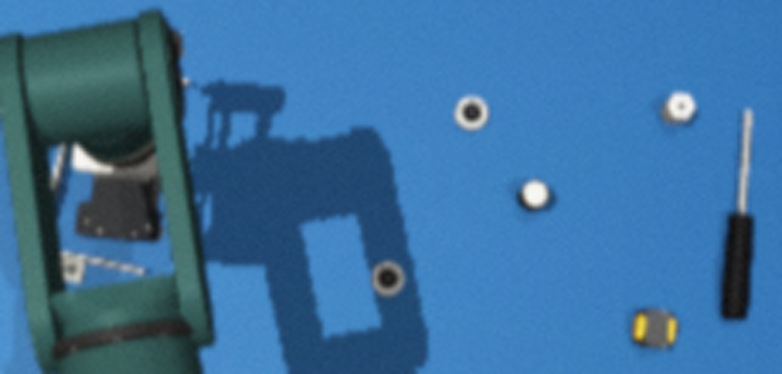

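Foot B's old spot is empty, but the arm hides the frame. The other things haven't moved. I'll go to foot A's start pose and look again from there.

Run:
```python
from h import *
import cv2
p=np.array([606.2,-131.2]); bot.move_pose([600,-190,120],[np.pi,0,1.5])
c=bot.camera("top"); im=c["pixels"][165:275,145:375]
cv2.imwrite("pics/crop3.png",cv2.resize(im,None,fx=3.4,fy=3.4,interpolation=cv2.INTER_CUBIC))
```

```text
(no output)
```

View pics/crop3.png

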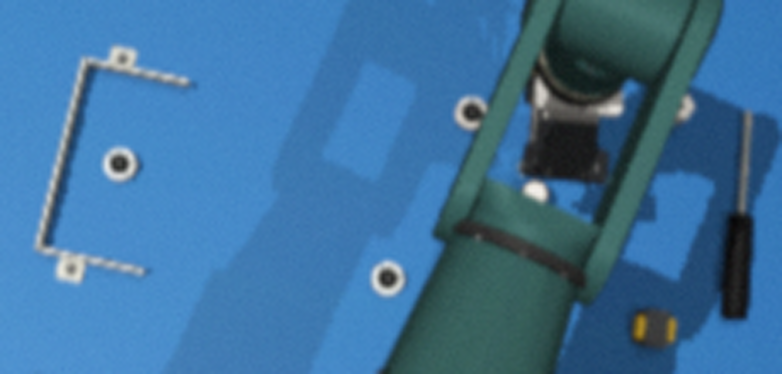

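Foot B lies at (120,163), mid-frame. The method works, so I'll push A and C the same way.

Run:
```python
from h import *
import cv2
c=bot.camera("top"); print("B",w2f(crop2w(c,(120,163),16)))
push(np.array([606.2,-131.2]),(52,50))
push(np.array([446.9,-55.3]),(-48,50))
bot.move_pose([450,-60,200],[np.pi,0,1.5])
c=bot.camera("top"); im=c["pixels"][165:275,145:375]
cv2.imwrite("pics/crop4.png",cv2.resize(im,None,fx=3.4,fy=3.4,interpolation=cv2.INTER_CUBIC))
```

```text
B [ 3.2 47.8]
force [ 0.8  0.3 -1. ]
t 17.5667
force [ 0.1 -0.5  0.3]
t 24.5583
```

View pics/crop4.png

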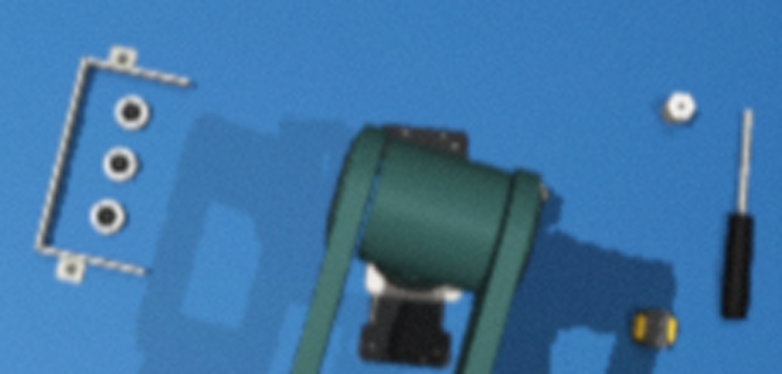

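All three feet lie in the frame, at (132,112), (120,163) and (107,216). Pillar, transformer and driver haven't moved. The arm hides the capacitor here, but no path came near it. I'll hand in.

Run:
```python
from h import *
c=bot.camera("top")
for p in [(132,112),(120,163),(107,216)]: print(w2f(crop2w(c,p,16)))
bot.sign_off()
```

```text
[53.3 47.9]
[ 3.2 47.8]
[-48.4  48.2]
the job is handed in; nothing more can be done
```

All three feet are inside the catch frame, and I handed the job in at about 26 s. Each was pushed with closed fingers in one straight stroke at about 80 mm/s.

- **Feet:** in the last picture they lie flat about 48 mm inside the mouth line (at least 13 mm needed), at x ≈ +53, +3 and −48 mm between the side walls.
- **Contact:** wrist force read at the end of each stroke was about 1 N or less, and the arm ended clear of everything.
- **Other things:** the pillar, transformer and driver had not moved in the last picture.
- **Not confirmed:**
  - The arm hid the capacitor in the last picture. It had not moved after the first push, and the fingers' planned paths stayed about 70 mm from it.
  - The spool, jar and tape were outside my later crops, so I did not re-check them. The fingers' paths stayed well away from them.

No check failed or disagreed.

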